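Tip the tall carton into the packing jig and seat it against the sprung stop

ROBOT

A 6-joint arm with a two-finger parallel gripper is mounted at the origin on the work surface. World frame = base frame: x ahead of the robot, y to its left, z up, the work surface at z = 0. Lengths are in m, angles in rad, forces in N, time in s.
With the tool pointing down it reaches from about 0.35 to 0.85 m from the base axis. Payload 8.1 kg.
Tool frame: the origin (TCP) lies between the finger pads; the fingertips stand 14 mm ahead of it and the grasp point (between the pads) lies 5 mm behind it; z points along the fingers, y is the direction in which the jaws open and shut (so a half turn about z gives the same grasp; the last joint's range is limited). The gripper opens to 85 mm and grips with 20 to 120 N. Pads are 22 mm wide; open, the fingers measure 114 mm over their backs; the gripper's body (76 mm by 85 mm) begins 54 mm behind the grasp point. The pads swing forward as they close: fully open they stand 13 mm farther back than shut.
Start: joints at [-1.297, 0.13, 1.488, -0, 1.523, -0.085], TCP at [0.211, -0.562, 0.245] pointing down, gripper open.
Joint ranges: [-2.96, 2.96], [-0.89, 2.26], [0.02, 2.5], [-1.34, 4.48], [0, 2.73], [-2.66, 2.66]. Speed limits (rad/s): [2.39, 2.39, 2.79, 3.14, 3.14, 3.14].

INTERFACE

Orientations are given as a rotation vector (axis times angle).
In Python, from bench import manip, eyes, job, spotter gives the robot as it stands.
- The arm moves only by the tool drive_tool, never from a script. Its argument "plan" is a list of rows, each a list of 5 numbers: the shift along the world's x, y, z in mm, then the turn about the world's z in degrees, then the opening, from 0 (shut) to 1 (fully open). A call has 1 to 12 rows; each row shifts and turns the commanded pose from where the row before left it; what a row does not reach is not made up. A row lasts 1/8 s, in which the tool goes at most 62.5 mm and 10.7 degrees, less where a joint would pass 70% of its speed; a pose out of reach is approached as far as the arm can. A call with a gripper value outside its range is refused whole. The fingers move at their own pace and stop on an object; the grip force is fixed at half the most. Time passes only in rows, so rows that do not move let the fingers close. It gives the time, the measured TCP pose, the force and the opening at its end, in the units of the state.
- manip.observe(): the state, without advancing time (a new reading comes with each control period).
- eyes.camera(name): name is "scene" or "top"; returns a dict with "frame" (400x640x3 uint8, red, green, blue), "fov_y" (degrees; the focal length in pixels is half the picture's height over the tangent of half this angle, whatever the lens; pixels are square), "cx", "cy" (the principal point, pixels), "view" (4x4, takes a point from world to camera coordinates). Camera axes: x right, y up, looking along -z (the intrinsics and any distortion apply to the point x, -y, -z); pixel columns grow to the right and rows downward; lengths in m; the calibration is good to about 2 mm. A picture is of the moment at which its call begins. There is no depth.
- job.job_done(): hands the job in, once; it reports no verdict.
Trained networks look in a picture, given as the dict that the camera call returned (one of the last four; its "shot" number tells which), for a name from the list of things; names that differ only in an ending like _2 or _b are one class to them, and where a whole thing is asked for, a point or a joint stands for the part that bears it (a point fixed in the world has none). Each returns a list of dicts, best first, with "p" (0 to 1); they miss things now and then, are a little off and sometimes report something else, mostly with a low value. They report only what shows in the picture. A call takes as long as a camera call. They do not tell look-alikes from the thing itself.
- spotter.outline_of(picture, thing): "pixels" (400x640 bool, what is visible of it) and "rect" ([left, top, right, bottom] in pixels, round what is visible of it).
The state is a dict: "time": time; "joint_pos": joint angles; "joint_velocities": joint speeds; "joint_efforts": joint torques, N m; "tcp_pos": TCP position; "eef_rot": TCP orientation; "wrist_force": force on the tool from outside, world axes, zero at the start; "wrist_torque": the same for the moment, N m; "opening": finger opening in m.
Only numpy, scipy, OpenCV 4.12 (cv2) and the standard library are available. Lean on these libraries where they do the work, as an engineer would, in place of code of your own. Each camera call takes 0.05 s, during which the arm holds its last target. There are 200 camera calls.

TASK

Tip the tall cardboard carton over, away from the open end of the wooden jig, by pushing it high up, so that it lies flat on its side between the two low fences with its top towards the red end stop. Then slide it along the channel until it meets the sprung black pad, press gently until the pad has given about three millimetres (too hard crumples the carton), and leave it lying there, squarely against the pad. Leave everything else on the table alone.

Things in the scene. Friction and masses are not known exactly. Their poses are not given: they have to be found in the camera images.
- carton: Tall closed cardboard carton, 90 (its x) x 110 (its y) x 210 mm tall (its z), orange and blue bands round its lower half, white tape on top; 0.5 to 0.85 kg, evenly filled. Origin: centre of its underside. It starts upright on the jig plate at the open end of the channel, its x axis within a few degrees of the jig x axis.
- carton_mid (a point): The centre of the carton, 105 mm above its underside along its z axis; axes as the carton.
- jig: Fixed jig: wooden plate 480 x 200 x 12 mm thick, flat on the table. x runs along the channel from the open end (robot side) to the stop, z up; origin on the table, plate from x -200 to +280 mm. Two fences 20 mm above the plate, from x -50 to +240 mm, leave a channel 136 mm wide centred on y 0. The carton starts at about x -130, y 0 mm.
- stop: Fixed end stop of the jig: a red block, 25 x 130 x 75 mm, carrying a sprung black pad 100 mm wide, 60 mm high, that faces the channel. This origin is on the plate top, on the centre line, at jig x 180 mm, 70 mm before the block; axes as the jig. The pad is screwed out differently each time and is not measured: its face stands at jig x 171 to 202 mm and must be felt for or seen.
- pad_nearest (a point): A fixed point at jig x 171 mm, 45 mm above the plate: where the pad face is when screwed fully out. The pad gives 1 mm for each 2.5 N (damped, 11 mm at most; pushing in at 20 mm/s adds 2.4 N). Over 18 N on the pad crumples the carton. Sliding the lying carton on the plate takes about 2 to 7 N more.
- can_red: Bystander, to be left alone: red spray can with a white cap, 65 mm across, 195 mm tall, standing just left of the jig. Its origin is at the centre of its underside.
- can_blue: Bystander, to be left alone: blue spray can with a white cap, 65 mm across, 195 mm tall, standing well to the left of the jig. Its origin is at the centre of its underside.
- can_green: Bystander, to be left alone: green spray can with a white cap, 65 mm across, 195 mm tall, standing well to the right of the jig. Its origin is at the centre of its underside.
- tape: Bystander, to be left alone: yellow ring of masking tape lying flat, 100 mm across, 24 mm high, just right of the jig. Its origin is at the centre of its underside.
- jar: Bystander, to be left alone: amber glass jar with a steel lid, 72 mm across, 100 mm tall, on the right of the table. Its origin is at the centre of its underside.
- gloves: Bystander, to be left alone: blue box, 110 x 210 x 65 mm high, on the left of the table. Its origin is at the centre of its underside.
- scraper: Bystander, to be left alone: small spatula, 170 mm long, lying flat on the right of the table.
Mind the look-alikes: they are no part of the job. What is shaped like the carton but green is not meant.

How it is judged:
By the outcome, as a careful person would: the job done as asked, in the order asked, and still so for the second after the job is handed in, with the robot touching nothing.
It also fails if it takes over 64 s, if anything falls off the work surface, if the arm or the gripper's body presses on something with over 40 N, if the wrist force passes 120 N, or if a joint passes its speed limit or range.

## Working session

There is one attempt and no reset: what is moved stays moved. The work goes in short steps, Python scripts to look and compute and a tool call to move; the robot and the scene stay as the last step left them, time stands still between calls to the robot, and variables do not carry over. Pictures are saved under pics/ and viewed, about 8 in all and at most 12, crops included, and the job is handed in when it is done.

Besides the shell and the picture viewer there is one more tool, called after "Emit:" by a JSON object that holds its "method" and its "body". drive_tool: Moves the arm, as the interface text tells. Its arguments: {"type":"object","properties":{"plan":{"type":"array"}},"required":["plan"]}

```bash
mkdir -p pics; cat > h.py <<'E'
import numpy as np, cv2
from bench import manip, eyes, job, spotter
def K(c):
    f=200/np.tan(np.radians(c['fov_y'])/2); return f,c['cx'],c['cy']
def ray(c,u,v):
    f,cx,cy=K(c); V=np.array(c['view']); R=V[:3,:3]; o=-R.T@V[:3,3]
    d=R.T@np.array([(u-cx)/f,-(v-cy)/f,-1.]); return o,d
def onz(c,u,v,z):
    o,d=ray(c,u,v); return o+d*(z-o[2])/d[2]
def proj(c,p):
    f,cx,cy=K(c); V=np.array(c['view']); q=V[:3,:3]@np.array(p)+V[:3,3]
    return np.array([cx+f*q[0]/-q[2], cy-f*q[1]/-q[2]])
def save(c,n,box=None,s=1):
    im=c['frame'][:,:,::-1]
    if box: im=im[box[1]:box[3],box[0]:box[2]]
    cv2.imwrite('pics/'+n,cv2.resize(im,None,fx=s,fy=s))
E
python3 - <<'E'
from h import *
s=manip.observe(); print(s['time'],s['tcp_pos'],s['eef_rot'],s['wrist_force'])
for n in('scene','top'):
    c=eyes.camera(n); save(c,n+'0.png'); print(n,c.keys(),c['fov_y'],c['cx'],c['cy'],ray(c,320,200))
    for t in('carton','jig','stop','can_red','tape'):
        for r in spotter.outline_of(c,t)[:2]:
            ys,xs=np.nonzero(r['pixels']); print(t,round(r['p'],2),r['rect'],xs.mean(),ys.mean())
E
```

```text
0.0 [ 0.21054157 -0.56126749  0.24420637] [-3.08930064e+00 -5.60255938e-01  3.09847751e-04] [0.24395055 0.85903077 0.18213546]
scene dict_keys(['frame', 'fov_y', 'cx', 'cy', 'view', 'shot']) 50.13370033094728 314.3175694475445 198.96682320220094 (array([ 1.3521245 , -0.48846672,  0.90182402]), array([-0.65055423,  0.38950402, -0.65211062]))
carton 0.94 [329.5, 102.8, 368.6, 173.5] 350.8314917127072 136.70276243093923
carton 0.9 [296.0, 129.3, 343.0, 209.6] 319.530390275112 168.4388995521433
jig 0.74 [286.8, 187.6, 448.2, 295.6] 374.34553837808517 238.61608353675075
jig 0.26 [142.7, 211.9, 176.8, 255.5] 158.85521235521236 234.60521235521236
stop 0.84 [390.5, 229.0, 442.5, 281.6] 416.27669616519177 253.7268436578171
can_red 0.69 [389.9, 151.0, 421.2, 210.8] 404.6606409202958 179.8455217748562
tape 0.57 [296.2, 235.2, 331.6, 264.0] 312.8965517241379 248.69565217391303
top dict_keys(['frame', 'fov_y', 'cx', 'cy', 'view', 'shot']) 42.4970521031953 321.2746758018139 204.30010221460685 (array([ 0.29300386, -0.06132131,  1.97875349]), array([ 0.15490039,  0.00332118, -0.98796299]))
carton 0.94 [327.4, 252.5, 363.8, 287.3] 344.0586854460094 267.87910798122067
carton 0.56 [225.3, 248.3, 267.8, 284.6] 243.2061143984221 267.6213017751479
jig 0.93 [247.3, 124.2, 325.1, 260.3] 283.6181423139598 186.40449031323556
stop 0.84 [253.1, 123.5, 288.5, 159.0] 273.03655352480416 141.51566579634465
can_red 0.64 [224.1, 188.1, 249.0, 211.4] 236.045 198.6475
```

View pics/scene0.png

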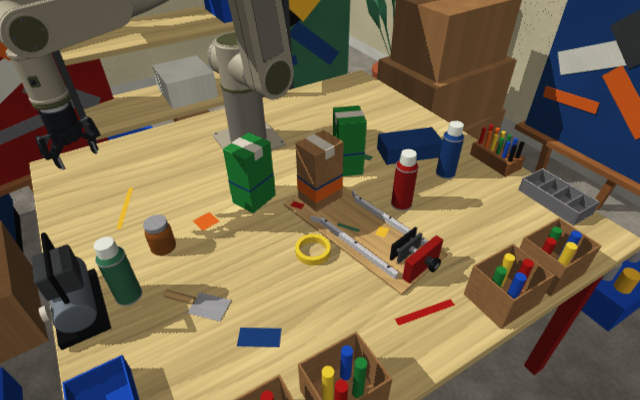

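View pics/top0.png

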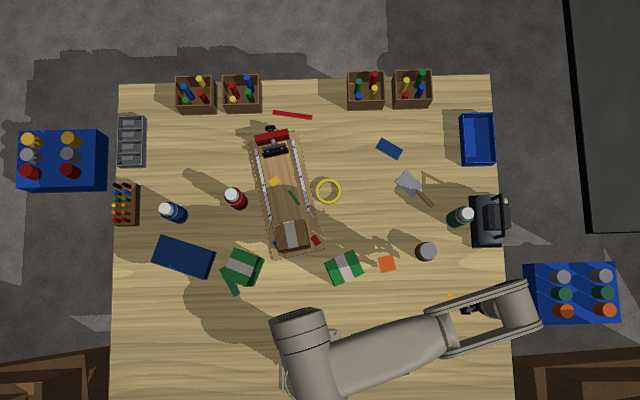

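Scene view: the brown carton with the orange band is at scene (320,168), top (292,235). The look-alikes are green cartons at scene (249,172) and (349,140), top (343,268) and (240,266), so I choose the brown one. The jig runs from top (295,255) to the red stop at (272,135). Next is a close crop with the jig fit.

```bash
cat >> h.py <<'E'
def jigfit(c):
    from scipy.optimize import minimize
    pass
E
python3 - <<'E'
from h import *
c=eyes.camera('top')
r=spotter.outline_of(c,'jig')[0]
cnt,_=cv2.findContours(r['pixels'].astype('uint8'),0,2); k=np.vstack(cnt)[:,0]
P=np.array([onz(c,u,v,.012)[:2] for u,v in k]).astype('f4')
R=cv2.minAreaRect(P*1000); print('jig rect',R, cv2.boxPoints(R))
s=spotter.outline_of(c,'stop')[0]
cs=eyes.camera('scene')
a=cv2.resize(c['frame'][105:275,215:345,::-1],None,fx=3.4,fy=3.4,interpolation=cv2.INTER_CUBIC)
b=cv2.resize(cs['frame'][110:300,270:460,::-1],None,fx=2,fy=2,interpolation=cv2.INTER_CUBIC)
o=np.zeros((580,830,3),'uint8');o[:a.shape[0],:a.shape[1]]=a;o[:380,445:825]=b[:, :380]
cv2.imwrite('pics/crop1.png',o[:,:830][:, :800] if False else cv2.resize(o,(800,559)))
E
```

```text
jig rect ((647.5568237304688, 83.7396240234375), (522.723388671875, 202.0316925048828), 11.462897300720215) [[371.33316  130.79929 ]
 [411.48355  -67.20261 ]
 [923.7805    36.679962]
 [883.6301   234.68185 ]]
```

View pics/crop1.png

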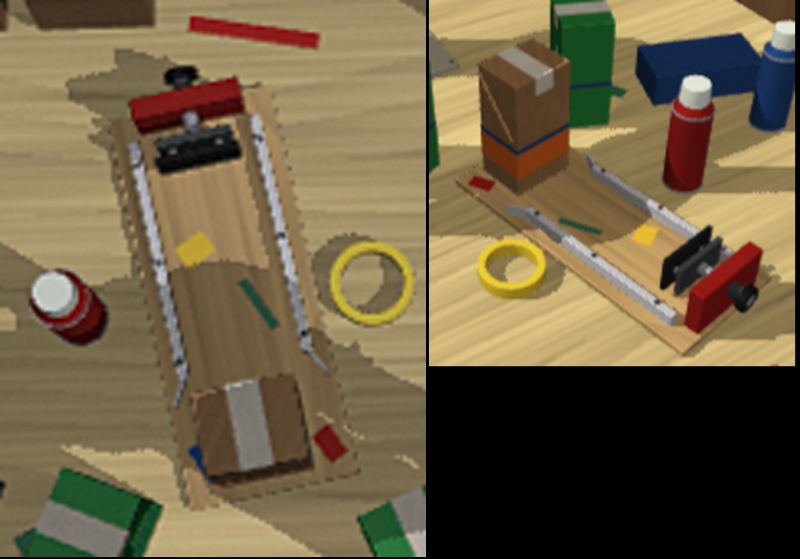

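```bash
python3 - <<'E'
from h import *
c=eyes.camera('top'); S=3.4*800/830
def p(u,v,z): return onz(c,215+u/S,105+v/S*1.0*800/830/(559/580),z)*1000
for n,u,v,z in [('NL',188,508,.012),('NR',357,470,.012),('FR',270,88,.012),('FL',108,122,.012),
 ('fenceLfar',136,145,.032),('fenceRfar',257,118,.032),('fenceLnear',180,372,.032),('fenceRnear',305,348,.032),
 ('cFL',193,390,.222),('cFR',302,374,.222),('cNR',311,455,.222),('cNL',207,474,.222),
 ('tapeF',245,380,.222),('tapeN',252,470,.222),
 ('padBL',157,173,.027),('padBR',240,157,.027),('padTL',157,145,.087),('padTR',238,127,.087),('canred',58,292,.195),('ring',371,283,.024)]:
    print(n,p(u,v,z).round(0))
E
```

```text
NL [375. 132.  12.]
NR [414. -65.  12.]
FR [876.  28.  12.]
FL [839. 223.  12.]
fenceLfar [804. 187.  32.]
fenceRfar [834.  43.  32.]
fenceLnear [532. 138.  32.]
fenceRnear [556.  -8.  32.]
cFL [489. 105. 222.]
cFR [503. -10. 222.]
cNR [418. -17. 222.]
cNL [401.  91. 222.]
tapeF [498.  50. 222.]
tapeN [404.  45. 222.]
padBL [771. 163.  27.]
padBR [788.  64.  27.]
padTL [789. 156.  87.]
padTR [808.  62.  87.]
canred [602. 251. 195.]
ring [632. -87.  24.]
```

```bash
sed -i '/^def jigfit/,$d' h.py; cat >> h.py <<'E'
from scipy.optimize import minimize
def hullmask(c,pts):
    q=np.array([proj(c,p) for p in pts]); m=np.zeros((1200,1920),'uint8')
    cv2.fillConvexPoly(m,cv2.convexHull(((q+.5)*3*16-8).round().astype('i4')),1,shift=4)
    return cv2.resize(m*255,(640,400),interpolation=cv2.INTER_AREA)/255.
def box(x,y,yaw,sx,sy,z0,z1,ox=0):
    c,s=np.cos(yaw),np.sin(yaw)
    return [(x+c*a-s*b,y+s*a+c*b,z) for a in(ox-sx/2,ox+sx/2) for b in(-sy/2,sy/2) for z in(z0,z1)]
def fit(cms,dims,x0):
    # cms: [(cam,mask)], dims: (sx,sy,z0,z1[,ox]); returns x,y,yaw
    def cost(p):
        return sum(np.abs(hullmask(c,box(p[0]/100,p[1]/100,p[2]/10,*dims))-m).sum()/m.sum() for c,m in cms)
    v0=np.array([x0[0]*100,x0[1]*100,x0[2]*10])
    best=min((minimize(cost,v0+d,method='Nelder-Mead',options=dict(initial_simplex=v0+d+np.array([[0,0,0],[1,0,0],[0,1,0],[0,0,1]]),xatol=.002,fatol=1e-5)) for d in(0,-.5,.4)),key=lambda r:r.fun)
    return best.x/[100,100,10],best.fun
def pick(c,thing,pt):
    rs=[r for r in spotter.outline_of(c,thing) if np.hypot(np.mean(r['rect'][::2])-pt[0],np.mean(r['rect'][1::2])-pt[1])<25]
    return rs[0]['pixels'].astype(float) if rs else None
E
python3 - <<'E'
from h import *
t=eyes.camera('top'); s=eyes.camera('scene')
mt=pick(t,'carton',(292,235)); ms=pick(s,'carton',(320,168))
for L in ([(t,mt)],[(s,ms)],[(t,mt),(s,ms)]):
    if any(m is None for _,m in L): print('none'); continue
    p,f=fit(L,(.09,.11,.012,.222),(.453,.042,.13)); print(p[:2]*1000,np.degrees(p[2]),f)
for n,c in(('top',t),('scene',s)):
    h=cv2.cvtColor(c['frame'],cv2.COLOR_RGB2HSV); red=((h[...,0]<6)|(h[...,0]>174))&(h[...,1]>150)&(h[...,2]>60)
    b=(250,115,295,160) if n=='top' else (385,220,450,290)
    m=np.zeros((400,640)); m[b[1]:b[3],b[0]:b[2]]=red[b[1]:b[3],b[0]:b[2]]
    k,l,st,_=cv2.connectedComponentsWithStats(m.astype('uint8')); m=(l==1+st[1:,4].argmax()).astype('uint8')
    m=cv2.morphologyEx(m,cv2.MORPH_CLOSE,np.ones((5,5)))
    p,f=fit([(c,m.astype(float))],(.025,.13,.012,.087,.2625),(.587,.072,.195)); print('jig by stop',n,p[:2]*1000,np.degrees(p[2]),f)
E
```

```text
none
[449.30480165  51.74839415] 10.759712955028533 0.027457193270210494
none
jig by stop top [591.34460949  74.48989938] 11.357501037202633 0.34836179633143577
jig by stop scene [587.16049306  65.60362515] 14.073881832359234 0.22289924622506604
```

```bash
python3 - <<'E'
from h import *
def draw(c,im,pts,col,S,off):
    q=[((proj(c,p)-off+.5)*S-.5).round().astype(int) for p in pts]
    for i in range(8):
        for k in(1,2,4):
            if not i&k: cv2.line(im,tuple(q[i].tolist()),tuple(q[i|k].tolist()),col,1)
out=[]
for n,b,S in(('top',(235,115,335,265),3.9),('scene',(275,115,455,300),2.2)):
    c=eyes.camera(n); im=cv2.resize(c['frame'][b[1]:b[3],b[0]:b[2],::-1],None,fx=S,fy=S,interpolation=cv2.INTER_CUBIC)
    y=np.radians(11.2); o=np.array(b[:2])
    draw(c,im,box(.449,.052,np.radians(10.8),.09,.11,.012,.222),(0,255,0),S,o)
    draw(c,im,box(.587,.072,y,.48,.2,0,.012,.04),(255,255,0),S,o)
    draw(c,im,box(.587,.072,y,.29,.136,.012,.032,.095),(255,0,255),S,o)
    draw(c,im,box(.587,.072,y,.025,.13,.012,.087,.2625),(255,0,0),S,o)
    out.append(im)
H=max(i.shape[0] for i in out)
im=np.hstack([cv2.copyMakeBorder(i,0,H-i.shape[0],0,0,0) for i in out])
print(im.shape); cv2.imwrite('pics/ov.png',im[:600,:800])
E
```

```text
(585, 786, 3)
```

View pics/ov.png

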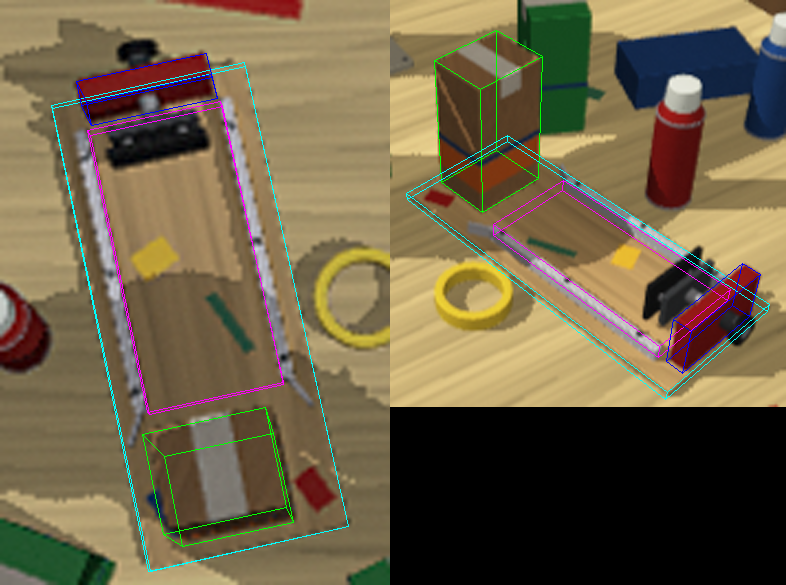

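The overlay shows the jig plate, fences and carton boxes matching both views. The jig origin is about (587,72) at 11.2°. The carton is about (449,50) at 11°, so it is square with the jig. I'll approach behind the carton, high.

Emit:
{"method": "drive_tool", "body": {"plan": [[0,0,40,-4.7,0.6],[0,0,40,-4.7,0.6],[22,51,0,0,0.6],[22,51,0,0,0.6],[22,51,0,0,0.6],[22,51,0,0,0.6],[22,51,0,0,0.6],[22,51,0,0,0.6],[22,51,0,0,0.6],[22,51,0,0,0.6]]}}

```text
time: 2.4
tcp_pos: [0.3871, -0.1521, 0.3256]
eef_rot: [3.126, 0.305, 0.002]
wrist_force: [0.9, 0.6, 0.8]
opening: 0.0511
```

Emit:
{"method": "drive_tool", "body": {"plan": [[-9,46,0,0,0.6],[-9,46,0,0,0.6],[-9,46,0,0,0.6],[-9,46,0,0,0.6],[0,0,0,0,0.6]]}}

```text
time: 3.02
tcp_pos: [0.3503, 0.0326, 0.3257]
eef_rot: [-3.125, -0.314, -0.002]
wrist_force: [0.0, -1.3, -0.4]
opening: 0.0514
```

Emit:
{"method": "drive_tool", "body": {"plan": [[0,0,-47,0,0.6],[0,0,-47,0,0.6],[0,0,-46,0,0.6],[0,0,0,0,0.6],[0,0,0,0,0.6]]}}

```text
time: 3.65
tcp_pos: [0.3516, 0.0296, 0.1872]
eef_rot: [3.126, 0.304, 0.003]
wrist_force: [0.7, 0.3, 0.2]
opening: 0.0512
```

```bash
python3 - <<'E'
from h import *
print(manip.observe()['wrist_force'],manip.observe()['tcp_pos'])
c=eyes.camera('scene'); save(c,'a1.png',(240,60,440,220),3)
E
```

```text
[0.73156419 0.27883597 0.21773293] [0.35161388 0.02961795 0.18722828]
```

View pics/a1.png

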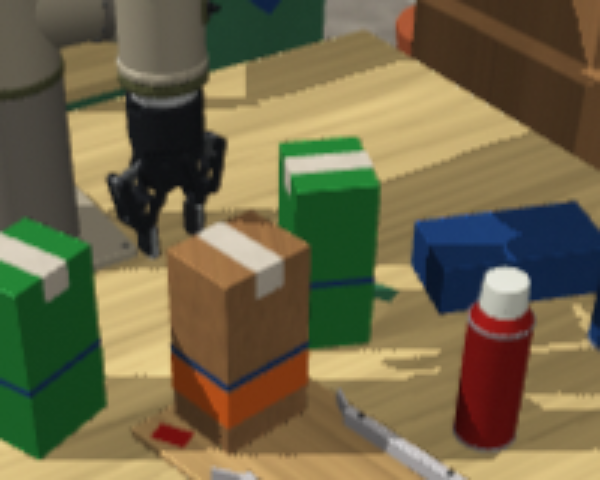

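The gripper hangs just behind the carton, with the fingers at crop (150,235) and (195,215), below the carton's top edge. I'll push along the jig x axis.

Emit:
{"method": "drive_tool", "body": {"plan": [[14.7,2.9,0,0,0.6],[9.8,2,0,0,0.6],[7.8,1.5,0,0,0.6],[7.8,1.6,0,0,0.6],[7.8,1.5,0,0,0.6],[7.8,1.6,0,0,0.6],[7.8,1.5,0,0,0.6],[7.8,1.6,0,0,0.6]]}}

```text
time: 4.7
tcp_pos: [0.4225, 0.0445, 0.1853]
eef_rot: [3.127, 0.305, -0.0]
wrist_force: [-1.7, -0.4, 1.6]
opening: 0.0514
```

```bash
python3 - <<'E'
from h import *
c=eyes.camera('scene'); print(manip.observe()['wrist_force'])
r=spotter.outline_of(c,'carton'); print([(x['rect'],x['p']) for x in r])
save(c,'a2.png',(240,60,440,220),3)
E
```

```text
[-1.00031002  0.41086503 -0.07842065]
[([299.8, 130.9, 350.7, 209.6], 0.64), ([330.1, 103.0, 368.2, 170.6], 0.63), ([220.3, 131.9, 275.9, 215.9], 0.61)]
```

View pics/a2.png

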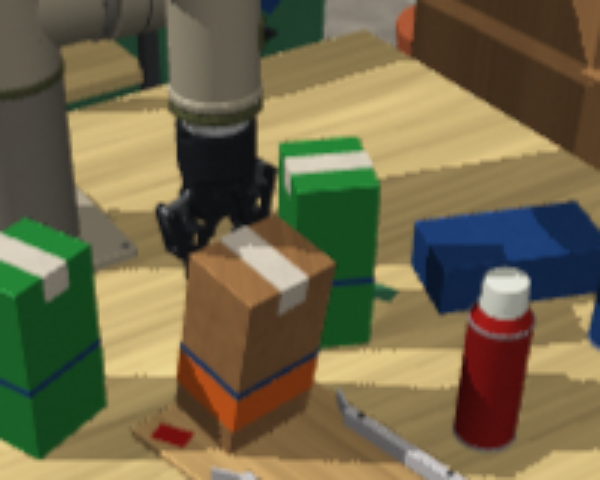

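The carton is tipping cleanly about its far bottom edge, leaning about 10°. I'll continue.

Emit:
{"method": "drive_tool", "body": {"plan": [[7.8,1.5,0,0,0.6],[7.8,1.6,0,0,0.6],[7.8,1.5,0,0,0.6],[7.8,1.6,0,0,0.6],[7.8,1.5,0,0,0.6],[5.9,1.2,0,0,0.6],[5.9,1.2,0,0,0.6],[0,0,0,0,0.6],[0,0,0,0,0.6],[0,0,0,0,0.6],[0,0,0,0,0.6],[0,0,0,0,0.6]]}}

```text
time: 6.3
tcp_pos: [0.4728, 0.0545, 0.1853]
eef_rot: [3.127, 0.305, 0.0]
wrist_force: [-0.1, 0.3, 0.1]
opening: 0.0512
```

```bash
python3 - <<'E'
from h import *
c=eyes.camera('scene'); t=eyes.camera('top'); print(manip.observe()['wrist_force'])
r=spotter.outline_of(c,'carton'); print([(x['rect'],x['p']) for x in r])
r=spotter.outline_of(t,'carton'); print([(x['rect'],x['p']) for x in r])
a=cv2.resize(c['frame'][90:310,270:460,::-1],None,fx=2.2,fy=2.2);b=cv2.resize(t['frame'][115:265,235:335,::-1],None,fx=3.2,fy=3.2)
o=np.zeros((485,740,3),'uint8');o[:484,:418]=a;o[:480,420:740]=b;cv2.imwrite('pics/a3.png',o)
E
```

```text
[-0.34636189 -0.25925242  0.40528318]
[([317.3, 174.4, 393.9, 248.5], 0.95), ([220.2, 131.5, 278.3, 213.8], 0.63), ([332.7, 103.5, 368.9, 172.6], 0.58), ([284.3, 176.3, 449.1, 291.8], 0.29)]
[([262.9, 164.4, 300.4, 203.2], 0.85), ([326.1, 254.6, 366.6, 288.0], 0.7)]
```

View pics/a3.png

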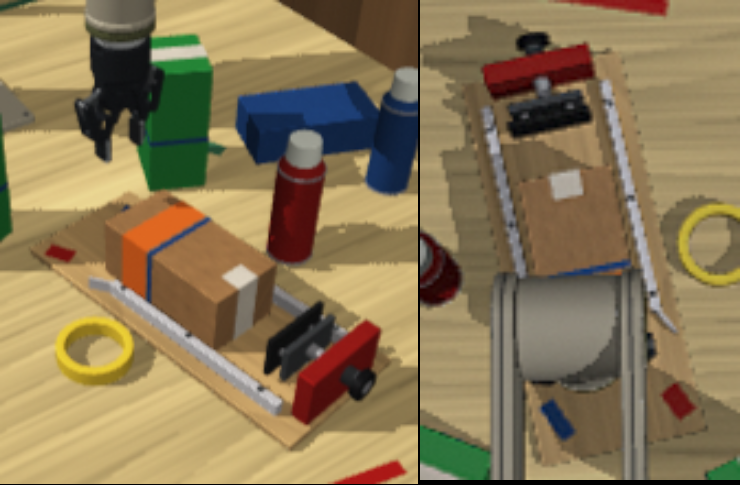

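The carton lies flat between the fences with its top towards the stop. I'll fit its lying pose from the scene view, and estimate the pad face.

```bash
cat >> h.py <<'E'
def lie(pt):
    c=eyes.camera('scene'); m=pick(c,'carton',pt)
    p,f=fit([(c,m)],(.21,.11,.012,.102),(.60,.073,.195))
    u=np.array([np.cos(np.radians(11.2)),np.sin(np.radians(11.2))]); d=p[:2]-[.587,.072]
    a,b=d@u*1000,(d@[-u[1],u[0]])*1000
    print('lie',p[:2]*1000,np.degrees(p[2]),'fit',f,'jig a,b',a,b,'front',a+105,'rear',a-105); return c
E
python3 - <<'E'
from h import *
lie((355,211))
E
```

```text
lie [604.06861461  77.71785208] 7.602562206170721 fit 0.05766823161189359 jig a,b 17.8541487840023 2.2936451870175767 front 122.8541487840023 rear -87.1458512159977
```

Emit:
{"method": "drive_tool", "body": {"plan": [[-20,-7,0,0,0.8],[0,0,-50,0,0.8],[0,0,-50,0,0.8],[0,0,-30,0,0.8],[0,0,0,0,0.8],[0,0,0,0,0.8]]}}

```text
time: 7.35
tcp_pos: [0.4538, 0.0475, 0.0567]
eef_rot: [3.127, 0.305, 0.002]
wrist_force: [-0.1, 0.6, 0.9]
opening: 0.0682
```

Emit:
{"method": "drive_tool", "body": {"plan": [[6.9,1.4,0,0,0.8],[6.9,1.4,0,0,0.8],[3.9,0.8,0,0,0.8],[3.9,0.8,0,0,0.8],[3.9,0.8,0,0,0.8],[3.9,0.8,0,0,0.8],[3.9,0.8,0,0,0.8],[3.9,0.8,0,0,0.8]]}}

```text
time: 8.35
tcp_pos: [0.4897, 0.055, 0.055]
eef_rot: [3.127, 0.305, -0.002]
wrist_force: [-4.2, -1.1, 0.7]
opening: 0.0691
```

Emit:
{"method": "drive_tool", "body": {"plan": [[4.9,1,0,0,0.8],[4.9,1,0,0,0.8],[4.9,1,0,0,0.8],[4.9,0.9,0,0,0.8],[4.9,1,0,0,0.8],[4.9,0.9,0,0,0.8],[4.9,1,0,0,0.8]]}}

```text
time: 9.22
tcp_pos: [0.5246, 0.062, 0.0553]
eef_rot: [3.127, 0.305, -0.0]
wrist_force: [-2.6, -0.6, -1.1]
opening: 0.068
```

```bash
python3 - <<'E'
from h import *
c=lie((372,225)); print(manip.observe()['wrist_force'],manip.observe()['wrist_torque'])
t=eyes.camera('top')
a=cv2.resize(c['frame'][150:300,300:460,::-1],None,fx=3,fy=3,interpolation=2);b=cv2.resize(t['frame'][115:225,245:325,::-1],None,fx=4,fy=4,interpolation=2)
o=np.zeros((450,800,3),'uint8');o[:450,:480]=a;o[:440,480:800]=b;cv2.imwrite('pics/a4.png',o)
E
```

```text
lie [637.98960859  87.08799751] 10.323604946301177 fit 0.03436620324770039 jig a,b 52.94912682686936 4.8967153935305605 front 157.94912682686936 rear -52.05087317313064
[ 0.15394467 -0.79275677 -0.6193789 ] [-0.02112234  0.00203359 -0.03274792]
```

View pics/a4.png

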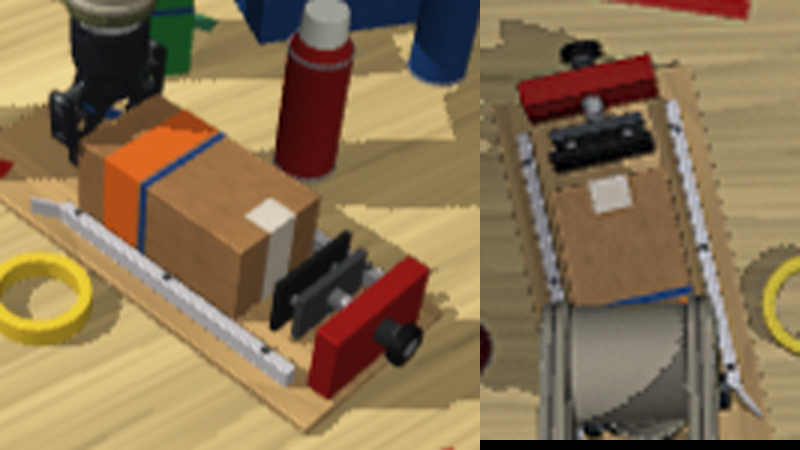

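Carton square to the channel, front about 13–45 mm before the pad (scene crop: carton edge (300,230), pad (310,280)). Continuing slowly and feeling for the pad.

Emit:
{"method": "drive_tool", "body": {"plan": [[2,0.4,0,0,0.8],[2,0.4,0,0,0.8],[2,0.4,0,0,0.8],[2,0.4,0,0,0.8],[2,0.4,0,0,0.8]]}}

```text
time: 10.0
tcp_pos: [0.5344, 0.0639, 0.0553]
eef_rot: [-3.127, -0.305, 0.0]
wrist_force: [-5.4, -1.6, 3.1]
opening: 0.0684
```

Emit:
{"method": "drive_tool", "body": {"plan": [[1,0.2,0,0,0.8],[1,0.2,0,0,0.8],[1,0.2,0,0,0.8],[1,0.2,0,0,0.8]]}}

```text
time: 10.5
tcp_pos: [0.5383, 0.0647, 0.0553]
eef_rot: [3.127, 0.305, -0.0]
wrist_force: [-4.0, -1.4, 1.6]
opening: 0.0683
```

Emit:
{"method": "drive_tool", "body": {"plan": [[1,0.2,0,0,0.8],[1,0.2,0,0,0.8],[1,0.2,0,0,0.8]]}}

```text
time: 10.88
tcp_pos: [0.5414, 0.0653, 0.0553]
eef_rot: [-3.127, -0.305, 0.0]
wrist_force: [-4.1, -1.5, 3.0]
opening: 0.0685
```

Emit:
{"method": "drive_tool", "body": {"plan": [[1,0.2,0,0,0.8],[1,0.2,0,0,0.8]]}}

```text
time: 11.12
tcp_pos: [0.5434, 0.0657, 0.0553]
eef_rot: [3.127, 0.305, -0.0]
wrist_force: [-4.5, -0.5, 2.7]
opening: 0.0684
```

Emit:
{"method": "drive_tool", "body": {"plan": [[1,0.2,0,0,0.8],[1,0.2,0,0,0.8]]}}

```text
time: 11.38
tcp_pos: [0.5453, 0.0661, 0.0553]
eef_rot: [3.127, 0.305, -0.0]
wrist_force: [-4.0, -1.5, 1.7]
opening: 0.0681
```

Emit:
{"method": "drive_tool", "body": {"plan": [[1,0.2,0,0,0.8],[1,0.2,0,0,0.8]]}}

```text
time: 11.62
tcp_pos: [0.5474, 0.0665, 0.0553]
eef_rot: [3.127, 0.305, 0.0]
wrist_force: [-4.1, -1.5, 1.7]
opening: 0.0682
```

Emit:
{"method": "drive_tool", "body": {"plan": [[1,0.2,0,0,0.8],[1,0.2,0,0,0.8]]}}

```text
time: 11.88
tcp_pos: [0.5493, 0.0669, 0.0553]
eef_rot: [-3.127, -0.305, 0.0]
wrist_force: [-5.0, -1.7, 2.7]
opening: 0.0684
```

Emit:
{"method": "drive_tool", "body": {"plan": [[1,0.2,0,0,0.8],[1,0.2,0,0,0.8]]}}

```text
time: 12.12
tcp_pos: [0.5514, 0.0673, 0.0553]
eef_rot: [3.127, 0.305, -0.0]
wrist_force: [-3.7, -0.6, 1.5]
opening: 0.0685
```

Emit:
{"method": "drive_tool", "body": {"plan": [[1,0.2,0,0,0.8],[1,0.2,0,0,0.8]]}}

```text
time: 12.38
tcp_pos: [0.5534, 0.0677, 0.0553]
eef_rot: [-3.127, -0.305, -0.0]
wrist_force: [-5.7, -1.1, 1.8]
opening: 0.0684
```

Emit:
{"method": "drive_tool", "body": {"plan": [[1,0.2,0,0,0.8],[1,0.2,0,0,0.8]]}}

```text
time: 12.62
tcp_pos: [0.5554, 0.0681, 0.0553]
eef_rot: [-3.127, -0.305, -0.0]
wrist_force: [-4.7, -0.0, 1.9]
opening: 0.0686
```

Emit:
{"method": "drive_tool", "body": {"plan": [[1,0.2,0,0,0.8],[1,0.2,0,0,0.8]]}}

```text
time: 12.88
tcp_pos: [0.5574, 0.0685, 0.0553]
eef_rot: [3.127, 0.305, -0.0]
wrist_force: [-4.4, -0.9, 2.2]
opening: 0.0681
```

Emit:
{"method": "drive_tool", "body": {"plan": [[1,0.2,0,0,0.8],[1,0.2,0,0,0.8]]}}

```text
time: 13.12
tcp_pos: [0.5587, 0.0688, 0.055]
eef_rot: [3.127, 0.306, -0.003]
wrist_force: [-9.2, -2.6, 2.5]
opening: 0.0684
```

Emit:
{"method": "drive_tool", "body": {"plan": [[1,0.2,0,0,0.8],[1,0.2,0,0,0.8]]}}

```text
time: 13.38
tcp_pos: [0.5599, 0.069, 0.0547]
eef_rot: [3.126, 0.306, -0.005]
wrist_force: [-11.0, -3.8, 1.7]
opening: 0.0684
```

The pad is felt at about TCP x 0.558; about 2.4 mm given. A little more.

Emit:
{"method": "drive_tool", "body": {"plan": [[0.5,0.1,0,0,0.8],[0.4,0.1,0,0,0.8],[0,0,0,0,0.8],[0,0,0,0,0.8]]}}

```text
time: 13.88
tcp_pos: [0.5604, 0.0691, 0.0545]
eef_rot: [3.126, 0.306, -0.007]
wrist_force: [-12.4, -4.6, 5.7]
opening: 0.0683
```

Emit:
{"method": "drive_tool", "body": {"plan": [[0,0,0,0,0.8],[0,0,0,0,0.8]]}}

```text
time: 14.12
tcp_pos: [0.5603, 0.0691, 0.0545]
eef_rot: [3.126, 0.306, -0.007]
wrist_force: [-11.9, -3.7, 4.9]
opening: 0.0687
```

Pad force is about 8 N (12.8 N total less 4.6 N sliding), which means about 3 mm of give. I'll withdraw slowly, then lift.

Emit:
{"method": "drive_tool", "body": {"plan": [[-0.5,-0.1,0,0,0.8],[-0.5,-0.1,0,0,0.8],[-0.5,-0.1,0,0,0.8],[-0.5,-0.1,0,0,0.8],[-1,-0.2,0,0,0.8],[-2,-0.4,0,0,0.8],[-5,-1,0,0,0.8],[-10,-2,0,0,0.8],[-10,-2,0,0,0.8],[-10,-2,0,0,0.8]]}}

```text
time: 15.38
tcp_pos: [0.5214, 0.0614, 0.0553]
eef_rot: [-3.127, -0.305, 0.0]
wrist_force: [-0.2, 0.6, 0.8]
opening: 0.0681
```

Emit:
{"method": "drive_tool", "body": {"plan": [[0,0,40,0,0.8],[0,0,50,0,0.8],[-20,-4,55,0,0.8],[-40,-8,55,0,0.8],[-40,-8,0,0,0.8],[0,0,0,0,0.8],[0,0,0,0,0.8]]}}

```text
time: 16.25
tcp_pos: [0.4257, 0.0422, 0.2505]
eef_rot: [3.127, 0.305, 0.001]
wrist_force: [0.5, 0.1, -0.1]
opening: 0.0677
```

```bash
python3 - <<'E'
from h import *
c=lie((390,240)); print(manip.observe()['wrist_force'],manip.observe()['time'])
t=eyes.camera('top')
a=cv2.resize(c['frame'][150:300,300:460,::-1],None,fx=3,fy=3,interpolation=2);b=cv2.resize(t['frame'][115:225,245:325,::-1],None,fx=4,fy=4,interpolation=2)
o=np.zeros((450,800,3),'uint8');o[:450,:480]=a;o[:440,480:800]=b;cv2.imwrite('pics/a5.png',o)
E
```

```text
lie [668.75770417  93.68659131] 10.517092809489714 fit 0.1297038804017437 jig a,b 84.41292238619849 5.393418925529169 front 189.4129223861985 rear -20.58707761380151
[ 0.59960573 -0.18036718  0.13306569] 16.35
```

View pics/a5.png

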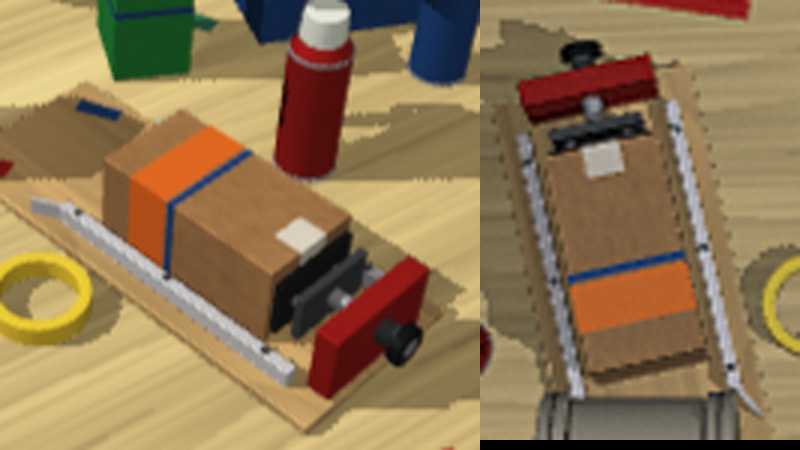

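The carton lies against the pad (pad edge at crop (310,280)), square in the channel, with the robot clear. I'm handing the job in.

```bash
python3 -c "
from bench import job
print(job.job_done())"
```

```text
the job is handed in; nothing more can be done
None
```

I tipped the brown carton over by pushing it high up, and it landed flat between the fences with its top towards the stop. I then slid it to the pad, pressed gently, backed off slowly, lifted clear and handed the job in at about 16.4 s.

- **Pressing:** Contact was felt at about TCP x 0.557–0.558. The total push was about 12.8 N, of which about 4.6 N was sliding friction. That leaves about 8 N on the pad, or roughly 3 mm of give, well under the 18 N limit.
- **After letting go:** The pad's push (about 8 N) was more than the sliding friction (about 4.6 N), so it may have eased the carton back a millimetre or so. I did not measure how far the pad stayed pressed in.
- **Last look:** The carton was against the pad and square by eye. The robot was touching nothing, and no bystander in the final crop (red can, tape) looked moved. I did not re-check the objects outside that crop.
- **Weak check:** The last image fit gave a carton angle of 10.5° against 11.2° for the jig, but it was a poor fit (error 0.13) because part of the carton's outline was missed. I relied on the picture and the even two-finger push for squareness.

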